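# Restart the inspection belt

## Task

Bring the inspection belt back into service with your fingertips: press the raised half of the big rocker on the white supply switch so that it tips over to on, then press the square reset button on the grey console fully in and let it spring out, then press the small round start button fully in and let it spring out. Do not press either button while the supply is still off, do not press the mushroom-headed stop button, leave the rocker on, and leave the loose elbow, gauge and scraper lying where they are.

Things in the scene. Friction and masses are not known exactly. Their poses are not given: they have to be found in the camera images.
- supply_switch: White switch box bolted to the bench, 90 x 90 mm, cover 41 mm above the bench. Origin: centre of its underside. In its middle one grey rocker, 60 mm long (box's x) and 41 mm wide (y), pivots 50 mm above the bench about the box's y. Off: its +x half stands up (end about 58 mm above the bench), its -x half is down; on: the reverse. The box is turned up to 90 degrees either way.
- rocker_press (a point): Point on the face of the rocker, on its middle line, 21 mm from the pivot on the half that stands up while off (the box's +x half). About 57 mm above the bench when off, 51 mm when on. This is the half to press.
- rocker (a joint): Rocker angle, rad: 0 = off (start), 0.28 = on. Over-centre snap action: pressed near the raised end with about 2 N it flips by itself past 0.14 and stays; the rocker's face there moves down about 6 mm in all.
- console: Grey push-button console bolted to the bench, 110 mm (x) by 260 mm (y), 75 mm high. Origin: centre of its underside. Three black buttons stand in a row along its y axis, 75 mm apart, the middle one in the centre of the lid, each in a steel bezel 42 mm across and 6 mm high. Which button has which place varies; tell them apart by shape. The belt conveyor beyond it is fixed, 115 mm high.
- reset_top (a point): Centre of the top of the square reset button: a black cap 28 x 28 mm, sides parallel to the console; 20 mm above the lid (95 mm above the bench), so 14 mm proud of its bezel. Moves down with the button.
- reset_button (a joint): Travel of the reset button, m: 0 = out, 0.006 = fully in (straight down). Spring return: about 1.2 N to start it, 4.8 N fully in.
- start_top (a point): Centre of the top of the start button: a plain black round cylinder cap 30 mm across, flat on top, 20 mm above the lid (95 mm above the bench), 14 mm proud of its bezel. Moves down with the button.
- start_button (a joint): Travel of the start button, m: 0 = out, 0.006 = fully in (straight down). Spring return: about 1.2 N to start it, 4.8 N fully in.
- stop_top (a point): Centre of the top of the stop button, which is to be left alone: a black domed mushroom head 53 mm across on a thinner neck, its top 29.5 mm above the lid (104 mm above the bench), its edge from 15 mm above the lid.
- stop_button (a joint): Travel of the stop button, m: 0 = out, 0.006 = fully in; same spring as the others. It must stay out.
- elbow: Loose brown cast elbow fitting standing on its flange on the bench on the robot's side of the console: flange 62 x 38 mm, 68 mm high, its mouth reaching 50 mm from the origin along its x axis. Origin: centre of the flange's underside. To be left alone.
- plug_gauge: Loose steel plug gauge, 114 mm long (along its x axis), 20 mm thick, lying on the bench behind the console. Origin: on its underside near the middle of the handle. To be left alone.
- scraper: Loose trimming scraper with a wooden handle, 150 mm long (along its x axis) and 14 mm high, lying on the bench on the robot's side of the console. Origin: on its underside near the middle. To be left alone.
Not all that is in view belongs to the job. What is meant by the supply_switch is not yellow, and is the smaller of those in its own colour.

How it is judged:
By the outcome, as a careful person would: the job done as asked, in the order asked, and still so for the second after the job is handed in, with the robot touching nothing.
It also fails if it takes over 42 s, if anything falls off the work surface, if the arm or the gripper's body presses on something with over 40 N, if the wrist force passes 120 N, or if a joint passes its speed limit or range.

## Robot

A 7-joint arm with a two-finger parallel gripper is mounted at the origin on the work surface. World frame = base frame: x ahead of the robot, y to its left, z up, the work surface at z = 0. Lengths are in m, angles in rad, forces in N, time in s.
With the tool pointing down it reaches from about 0.425 to 0.925 m from the base axis. Payload 6.8 kg.
Tool frame: the origin (TCP) lies on the mounting face of the last link; the fingertips stand 173 mm ahead of it and the grasp point (between the pads) lies 155 mm ahead of it; z points along the fingers, y is the line along which they close (so a half turn about z gives the same grasp; the last joint's range is limited). The gripper opens to 85 mm and grips with 20 to 120 N. Pads are 22 mm wide; open, the fingers measure 114 mm over their backs; the gripper's body (76 mm by 85 mm) begins 54 mm behind the grasp point. The pads swing forward as they close: fully open they stand 13 mm farther back than shut.
Start: joints at [1.001, 0.477, 0.022, 1.555, -0.011, 1.109, -0.083], TCP at [0.301, -0.604, 0.405] pointing down, gripper open.
Joint ranges: [-2.96, 2.96], [-0.34, 2.1], [-1.41, 1.46], [0.24, 2.44], [-1.37, 4.51], [0.17, 1.92], [-2.96, 2.96]. Speed limits (rad/s): [2.39, 2.39, 3.14, 3.14, 3.14, 3.14, 3.14].

## Interface

Orientations are given as a rotation vector (axis times angle).
In Python, from bench import r gives the robot as it stands.
- The arm moves only by the tool arm_command, never from a script. Its argument "plan" is a list of rows, each an object of numbers: "claw": the closure, from 0 (fully open) to 1 (shut); "tx", "ty", "tz": the shift along the tool's x, y, z in m; "ax", "ay", "az": the turn, a rotation vector about the tool's x, y, z in degrees. A call has exactly 10 rows; each row shifts and turns the commanded pose from where the row before left it, along the tool's axes as they then stand; what a row does not reach is not made up. A row lasts 1/12 s, in which the tool goes at most 41.7 mm and 7.16 degrees, less where a joint would pass 70% of its speed; a pose out of reach is approached as far as the arm can. A call is refused whole if a number of a shift passes 0.0417 or a number of a turn 7.16, either way. A call with a gripper value outside its range is refused whole. The fingers move at their own pace and stop on an object; "squeeze" is the grip in N (left out, the last holds). Time passes only in rows, so rows that do not move let the fingers close, or fill a call up. It gives the time, the measured TCP pose, the force, the opening and the grip force at its end, in the units of the state.
- r.get_obs(): the state, without advancing time (a new reading comes with each control period).
- r.grab_frame(name): name is "scene" or "side" or "wrist"; returns the picture (400x640x3 uint8, red, green, blue); there is no depth.
- r.camera_model(name): a dict with "fx", "fy", "cx", "cy" (pixels), "position" and "orientation" of the camera in the world; the wrist camera has in their place "tool_from_camera" (4x4, takes a point from camera to tool coordinates, whose origin is the TCP and whose axes are the flange's). Camera axes: x right, y up, looking along -z (the intrinsics and any distortion apply to the point x, -y, -z); pixel columns grow to the right and rows downward; lengths in m; the calibration is good to about 2 mm. A picture is of the moment at which its call begins: read the wrist's pose just before it. camera_model takes no time and is no camera call.
- r.hand_in(): hands the job in; it is judged then, once.
Trained networks look in the newest picture that a camera, given by its name, has taken for a name from the list of things; names that differ only in an ending like _2 or _b are one class to them, and where a whole thing is asked for, a point or a joint stands for the part that bears it (a point fixed in the world has none). Each returns a list of dicts, best first, with "confidence" (0 to 1); they miss things now and then, are a little off and sometimes report something else, mostly with a low value. They report only what shows in the picture. A call takes as long as a camera call. They do not tell look-alikes from the thing itself.
- r.boxes_of(target, camera): "location" ([x, y, z] in m, in the coordinates of the camera as it stood for that picture, good to about 4 mm: the middle of the surface that is visible of it).
- r.tip_of(target, camera): "location" ([x, y, z] in m, in the coordinates of the camera as it stood for that picture, good to about 4 mm: a listed point, or the origin of a listed thing).
The state is a dict: "clock": time; "joints": joint angles; "qvel": joint speeds; "tau": joint torques, N m; "tcp_pos": TCP position; "orientation": TCP orientation; "contact_force": force on the tool from outside, world axes, zero at the start; "moment": the same for the moment, N m; "grip_width": finger opening in m; "gripper_force": force on a finger pad.
Only numpy, scipy, OpenCV 4.12 (cv2) and the standard library are available. Lean on these libraries where they do the work, as an engineer would, in place of code of your own. Each camera call takes 0.05 s, during which the arm holds its last target. There are 200 camera calls.

## Working session

There is one attempt and no reset: what is moved stays moved. The work goes in short steps, Python scripts to look and compute and a tool call to move; the robot and the scene stay as the last step left them, time stands still between calls to the robot, and variables do not carry over. Pictures are saved under pics/ and viewed, at most 10 in all, crops included, and the job is handed in when it is done.

Besides the shell and the picture viewer there is one more tool, called after "Request:" as name(argument=value, ...) on one line, values as JSON. arm_command: Moves the arm, as the interface text tells. Its arguments: {"type":"object","properties":{"plan":{"type":"array","items":{"type":"object","properties":{"claw":{"type":"number"},"tx":{"type":"number"},"ty":{"type":"number"},"tz":{"type":"number"},"ax":{"type":"number"},"ay":{"type":"number"},"az":{"type":"number"}}}},"squeeze":{"type":"number"}},"required":["plan"]}

```bash
mkdir -p pics; ls; cat > h.py <<'E'
import numpy as np,cv2
from scipy.spatial.transform import Rotation as R
from bench import r
def T(cam,obs=None):
    m=r.camera_model(cam)
    if 'tool_from_camera' in m:
        o=obs or r.get_obs(); A=np.eye(4);A[:3,:3]=R.from_rotvec(o['orientation']).as_matrix();A[:3,3]=o['tcp_pos']
        return A@np.array(m['tool_from_camera'])
    A=np.eye(4);q=np.array(m['orientation']);
    A[:3,:3]=q if q.shape==(3,3) else R.from_rotvec(q).as_matrix();A[:3,3]=m['position'];return A
def ray(cam,u,v,A=None):
    m=r.camera_model(cam);A=T(cam) if A is None else A
    d=A[:3,:3]@np.array([(u-m['cx'])/m['fx'],-(v-m['cy'])/m['fy'],-1]);return A[:3,3],d
def atz(cam,u,v,z,A=None):
    p,d=ray(cam,u,v,A);return p+d*(z-p[2])/d[2]
def proj(cam,P,A=None):
    m=r.camera_model(cam);A=T(cam) if A is None else A
    c=np.linalg.inv(A)@np.append(P,1);return m['cx']+m['fx']*c[0]/-c[2],m['cy']-m['fy']*c[1]/-c[2]
def tri(rays):
    M=0;b=0
    for p,d in rays:
        d=d/np.linalg.norm(d);Q=np.eye(3)-np.outer(d,d);M=M+Q;b=b+Q@p
    return np.linalg.solve(M,b)
E
python3 - <<'E'
from h import *
o=r.get_obs();print(o)
for c in ['scene','side','wrist']:
    print(c,r.camera_model(c))
for c in ['scene','side']:
    A=T(c);f=r.grab_frame(c);cv2.imwrite(f'pics/{c}0.png',f[:,:,::-1])
    for n in ['supply_switch','rocker_press','reset_top','start_top','stop_top','console']:
        for d in r.tip_of(n,c):
            L=np.append(d['location'],1);P=(A@L)[:3];print(c,n,round(d['confidence'],2),P.round(3),np.round(proj(c,P)))
E
```

```text
pics
{'clock': 0.0, 'joints': array([ 1.00088514,  0.47781901,  0.02236422,  1.55645995, -0.01151687,
        1.10926641, -0.08309596]), 'qvel': array([ 0.00053342,  0.00022824, -0.00242208, -0.00184281, -0.00130655,
       -0.00074868, -0.00183203]), 'tau': array([-9.05598990e-04, -5.96451187e+01,  1.60810813e+00, -2.81199950e+01,
        1.25837469e-02,  9.35324613e-03,  5.20702415e-06]), 'tcp_pos': array([ 0.30063704, -0.60404926,  0.40370962]), 'orientation': array([-3.05651989e+00, -7.18578170e-01,  8.56010507e-04]), 'contact_force': array([-0.27959851, -0.3157761 , -0.37193374]), 'moment': array([ 0.01140444, -0.03309369,  0.03993438]), 'gripper_force': 0.0, 'grip_width': 0.08532105294344858}
scene {'fx': 404.66718548050216, 'fy': 404.66718548050216, 'cx': 319.447818092564, 'cy': 196.29770144057832, 'position': array([1.01645022, 0.38283387, 0.77347067]), 'orientation': array([0.38874381, 0.80659041, 2.1756588 ])}
side {'fx': 382.39496153880026, 'fy': 382.39496153880026, 'cx': 319.6808425458675, 'cy': 201.22167747874283, 'position': array([0.38782071, 0.51146283, 0.78111628]), 
[... 1010 characters left out ...]
 0.526 -0.179  0.102] [274. 149.]
scene console 0.66 [ 0.527 -0.172 -0.002] [278. 180.]
side supply_switch 0.76 [ 0.391  0.134 -0.001] [370. 295.]
side supply_switch 0.67 [0.637 0.286 0.   ] [238. 332.]
side supply_switch 0.55 [ 0.574  0.13  -0.   ] [291. 274.]
side rocker_press 0.88 [0.586 0.152 0.06 ] [280. 268.]
side rocker_press 0.6 [0.409 0.163 0.083] [362. 287.]
side rocker_press 0.55 [0.647 0.304 0.056] [225. 329.]
side rocker_press 0.49 [ 0.514 -0.104  0.093] [341. 177.]
side reset_top 0.46 [ 0.516 -0.105  0.093] [341. 177.]
side start_top 0.46 [ 0.544 -0.245  0.097] [343. 136.]
side stop_top 0.67 [ 0.531 -0.175  0.104] [342. 153.]
side console 0.89 [ 0.526 -0.179 -0.002] [342. 180.]
```

View pics/scene0.png

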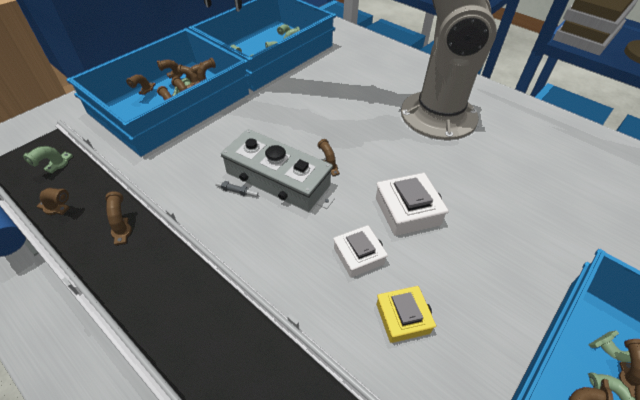

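View pics/side0.png

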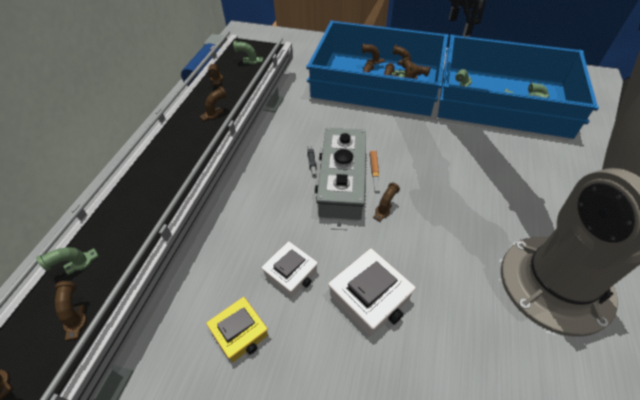

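Three switches show in the scene view. The large white one at (412,200) and the yellow one at (407,312) are decoys. The small white one at (360,250) is not yellow and is the smaller white, so it fits. I'll check it in an enlarged crop, along with the console.

```bash
python3 - <<'E'
from h import *
s=cv2.imread('pics/scene0.png');d=cv2.imread('pics/side0.png')
c=lambda im,x,y,w=66,h=50:cv2.resize(im[y-h//2:y+h//2,x-w//2:x+w//2],(400,300),interpolation=cv2.INTER_CUBIC)
cv2.imwrite('pics/crop.png',np.vstack([np.hstack([c(s,360,250),c(d,290,268)]),np.hstack([c(s,276,162,120,90),c(d,343,160,120,90)])]))
E
```

```text
(no output)
```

View pics/crop.png

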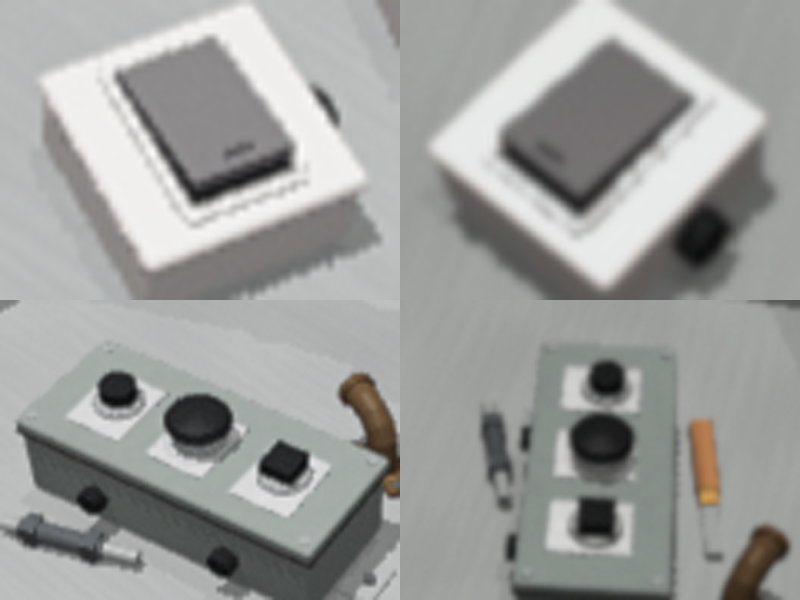

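```bash
python3 - <<'E'
from h import *
k=6.06;j=400/120
S=lambda x,y:ray('scene',327+x/k,225+y/k);D=lambda x,y:ray('side',257+x/k,243+y/k)
print('up',tri([S(247,170),D(140,166)]).round(4),'down',tri([S(166,56),D(250,67)]).round(4))
S=lambda x,y:ray('scene',216+x/j,117+y/j);D=lambda x,y:ray('side',283+x/j,115+y/j)
print('reset',tri([S(283,157),D(197,212)]).round(4),'start',tri([S(118,79),D(206,69)]).round(4))
o=r.get_obs();print(R.from_rotvec(o['orientation']).as_matrix().round(3))
E
```

```text
up [0.5857 0.157  0.0537] down [0.562  0.1039 0.0468]
reset [ 0.5121 -0.1019  0.0908] start [ 0.5393 -0.246   0.0982]
[[ 0.895  0.446  0.   ]
 [ 0.446 -0.895 -0.   ]
 [ 0.     0.    -1.   ]]
```

The crop confirms the small white switch. Its raised half is the thick-edged end at scene (367,253), side (280,270). The square reset is at scene (301,164) and the round start at (251,140), with the mushroom between them. The triangulated heights of 54, 91 and 98 mm match the text.

Request:
arm_command(plan=[{"claw":1,"tx":0.028,"ty":-0.026},{"claw":1,"tx":0.028,"ty":-0.026},{"claw":1,"tx":0.028,"ty":-0.026},{"claw":1,"tx":0.028,"ty":-0.026},{"claw":1,"tx":0.028,"ty":-0.026},{"claw":1,"tx":0.028,"ty":-0.026},{"claw":1,"tx":0.028,"ty":-0.026},{"claw":1,"tx":0.028,"ty":-0.026},{"claw":1,"tx":0.028,"ty":-0.026},{"claw":1,"tx":0.028,"ty":-0.026}], squeeze=20)

```text
invalid input at $.plan[0]: expected keys claw, tx, ty, tz, ax, ay, az
```

Request:
arm_command(plan=[{"claw":1,"tx":0.028,"ty":-0.026},{"claw":1,"tx":0.028,"ty":-0.026},{"claw":1,"tx":0.028,"ty":-0.026},{"claw":1,"tx":0.028,"ty":-0.026},{"claw":1,"az":-6.5},{"claw":1,"az":-6.5},{"claw":1,"az":-6.5},{"claw":1,"az":-6.5},{"claw":1,"az":-6.5},{"claw":1,"az":-6.5}])

```text
invalid input at $.plan[0]: expected keys claw, tx, ty, tz, ax, ay, az
```

Request:
arm_command(plan=[{"claw":1,"tx":0.028,"ty":-0.026,"tz":0,"ax":0,"ay":0,"az":0},{"claw":1,"tx":0.028,"ty":-0.026,"tz":0,"ax":0,"ay":0,"az":0},{"claw":1,"tx":0.028,"ty":-0.026,"tz":0,"ax":0,"ay":0,"az":0},{"claw":1,"tx":0.028,"ty":-0.026,"tz":0,"ax":0,"ay":0,"az":0},{"claw":1,"tx":0.028,"ty":-0.026,"tz":0,"ax":0,"ay":0,"az":0},{"claw":1,"tx":0.028,"ty":-0.026,"tz":0,"ax":0,"ay":0,"az":0},{"claw":1,"tx":0.028,"ty":-0.026,"tz":0,"ax":0,"ay":0,"az":0},{"claw":1,"tx":0.028,"ty":-0.026,"tz":0,"ax":0,"ay":0,"az":0},{"claw":1,"tx":0.028,"ty":-0.026,"tz":0,"ax":0,"ay":0,"az":0},{"claw":1,"tx":0.028,"ty":-0.026,"tz":0,"ax":0,"ay":0,"az":0}], squeeze=20)

```text
clock: 1.53
tcp_pos: [0.4359, -0.245, 0.4051]
orientation: [3.058, 0.718, 0.001]
contact_force: [0.4, -0.7, 0.7]
grip_width: -0.0004
gripper_force: 0.0
```

Request:
arm_command(plan=[{"claw":1,"tx":0.028,"ty":-0.026,"tz":0,"ax":0,"ay":0,"az":0},{"claw":1,"tx":0.028,"ty":-0.026,"tz":0,"ax":0,"ay":0,"az":0},{"claw":1,"tx":0.028,"ty":-0.026,"tz":0,"ax":0,"ay":0,"az":0},{"claw":1,"tx":0.028,"ty":-0.026,"tz":0,"ax":0,"ay":0,"az":0},{"claw":1,"tx":0,"ty":0,"tz":0,"ax":0,"ay":0,"az":-6.5},{"claw":1,"tx":0,"ty":0,"tz":0,"ax":0,"ay":0,"az":-6.5},{"claw":1,"tx":0,"ty":0,"tz":0,"ax":0,"ay":0,"az":-6.5},{"claw":1,"tx":0,"ty":0,"tz":0,"ax":0,"ay":0,"az":-6.5},{"claw":1,"tx":0,"ty":0,"tz":0,"ax":0,"ay":0,"az":-6.5},{"claw":1,"tx":0,"ty":0,"tz":0,"ax":0,"ay":0,"az":-6.5}])

```text
clock: 2.37
tcp_pos: [0.4895, -0.1038, 0.4049]
orientation: [2.638, 1.706, 0.0]
contact_force: [1.1, -0.1, -0.2]
grip_width: 0.0004
gripper_force: 0.0
```

```bash
cat > look.py <<'E'
from h import *
import sys
def go(names,tag,cam='wrist'):
    o=r.get_obs();A=T(cam,o);f=r.grab_frame(cam);cv2.imwrite(f'pics/{tag}.png',f[:,:,::-1])
    M=R.from_rotvec(o['orientation']).as_matrix();print(o['clock'],o['tcp_pos'].round(4),np.degrees(np.arctan2(M[1,0],M[0,0])).round(1))
    for n in names:
        for d in r.tip_of(n,cam):
            P=(A@np.append(d['location'],1))[:3];print(n,round(d['confidence'],2),P.round(4),np.round(proj(cam,P,A)),'tooldelta',(M.T@(P-o['tcp_pos'])-[0,0,.173]).round(4))
if __name__=='__main__': go(sys.argv[2:],sys.argv[1])
E
python3 look.py w1 reset_top start_top stop_top rocker_press
```

```text
2.3667 [ 0.4895 -0.1038  0.4049] 65.8
reset_top 0.63 [ 0.5159 -0.1036  0.093 ] [347. 173.] tooldelta [0.011  0.0239 0.1389]
reset_top 0.23 [ 0.6271 -0.2279 -0.0009] [466. 214.] tooldelta [-0.0567  0.1763  0.2328]
start_top 0.72 [ 0.5428 -0.2504  0.0948] [432. 299.] tooldelta [-0.1118  0.1086  0.1371]
stop_top 0.76 [ 0.5274 -0.1725  0.1054] [390. 241.] tooldelta [-0.0472  0.0626  0.1265]
rocker_press 0.44 [ 0.5149 -0.1024  0.0902] [345. 172.] tooldelta [0.0117 0.0225 0.1417]
```

View pics/w1.png

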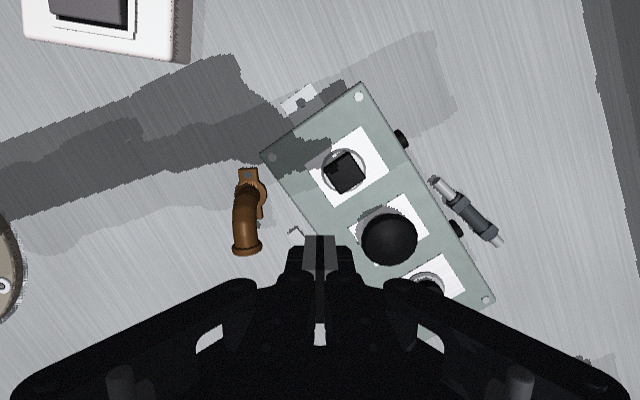

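The wrist view shows the square reset at (344,172), the mushroom stop at (389,240) and the start partly hidden at (430,285). Positions agree with the earlier ones, so I'm moving over the switch.

Request:
arm_command(plan=[{"claw":1,"tx":0.03,"ty":-0.002,"tz":0,"ax":0,"ay":0,"az":0},{"claw":1,"tx":0.03,"ty":-0.002,"tz":0,"ax":0,"ay":0,"az":0},{"claw":1,"tx":0.03,"ty":-0.002,"tz":0,"ax":0,"ay":0,"az":0},{"claw":1,"tx":0.03,"ty":-0.002,"tz":0.01,"ax":0,"ay":0,"az":0},{"claw":1,"tx":0.03,"ty":-0.002,"tz":0.02,"ax":0,"ay":0,"az":0},{"claw":1,"tx":0.03,"ty":-0.002,"tz":0.02,"ax":0,"ay":0,"az":0},{"claw":1,"tx":0.03,"ty":-0.002,"tz":0.02,"ax":0,"ay":0,"az":0},{"claw":1,"tx":0.03,"ty":-0.002,"tz":0.02,"ax":0,"ay":0,"az":0},{"claw":1,"tx":0.03,"ty":-0.002,"tz":0,"ax":0,"ay":0,"az":0},{"claw":1,"tx":0,"ty":0,"tz":0,"ax":0,"ay":0,"az":0}])

```text
clock: 3.45
tcp_pos: [0.5855, 0.1562, 0.3136]
orientation: [-2.635, -1.703, -0.003]
contact_force: [-0.4, 1.0, 0.6]
grip_width: 0.0002
gripper_force: 0.0
```

```bash
python3 look.py w2 rocker_press supply_switch
```

```text
3.45 [0.5855 0.1562 0.3136] 65.7
rocker_press 0.74 [0.5822 0.1481 0.0539] [321. 214.] tooldelta [-0.0097  0.001   0.0867]
supply_switch 0.85 [ 0.3901  0.1376 -0.0019] [145. 283.] tooldelta [-0.0984 -0.1697  0.1426]
supply_switch 0.67 [0.6349 0.2851 0.004 ] [311.  13.] tooldelta [ 0.1367 -0.0071  0.1372]
supply_switch 0.57 [ 0.5754  0.1261 -0.0024] [324. 219.] tooldelta [-0.0328  0.0039  0.1429]
```

View pics/w2.png

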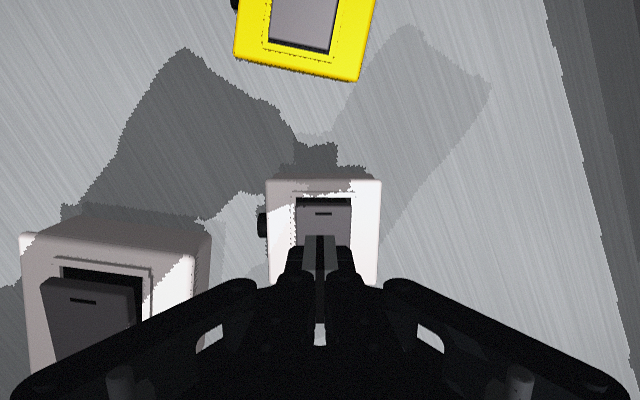

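The wrist view shows the small white switch below the fingertips at (323,225) with the rocker straight ahead along the tool's x. Raised end at (323,203). Going down to just above it.

Request:
arm_command(plan=[{"claw":1,"tx":-0.006,"ty":0.001,"tz":0.01,"ax":0,"ay":0,"az":0},{"claw":1,"tx":0,"ty":0,"tz":0.02,"ax":0,"ay":0,"az":0},{"claw":1,"tx":0,"ty":0,"tz":0.02,"ax":0,"ay":0,"az":0},{"claw":1,"tx":0,"ty":0,"tz":0.015,"ax":0,"ay":0,"az":0},{"claw":1,"tx":0,"ty":0,"tz":0.01,"ax":0,"ay":0,"az":0},{"claw":1,"tx":0,"ty":0,"tz":0.002,"ax":0,"ay":0,"az":0},{"claw":1,"tx":0,"ty":0,"tz":0.002,"ax":0,"ay":0,"az":0},{"claw":1,"tx":0,"ty":0,"tz":0.002,"ax":0,"ay":0,"az":0},{"claw":1,"tx":0,"ty":0,"tz":0,"ax":0,"ay":0,"az":0},{"claw":1,"tx":0,"ty":0,"tz":0,"ax":0,"ay":0,"az":0}])

```text
clock: 4.43
tcp_pos: [0.584, 0.1434, 0.2344]
orientation: [2.643, 1.698, 0.002]
contact_force: [0.4, 1.2, -0.1]
grip_width: -0.0001
gripper_force: 0.0
```

Request:
arm_command(plan=[{"claw":1,"tx":0.003,"ty":-0.002,"tz":0,"ax":0,"ay":0,"az":0},{"claw":1,"tx":0.003,"ty":-0.001,"tz":0,"ax":0,"ay":0,"az":0},{"claw":1,"tx":0,"ty":0,"tz":0,"ax":0,"ay":0,"az":0},{"claw":1,"tx":0,"ty":0,"tz":0.002,"ax":0,"ay":0,"az":0},{"claw":1,"tx":0,"ty":0,"tz":0.002,"ax":0,"ay":0,"az":0},{"claw":1,"tx":0,"ty":0,"tz":0.002,"ax":0,"ay":0,"az":0},{"claw":1,"tx":0,"ty":0,"tz":0.001,"ax":0,"ay":0,"az":0},{"claw":1,"tx":0,"ty":0,"tz":0.001,"ax":0,"ay":0,"az":0},{"claw":1,"tx":0,"ty":0,"tz":0,"ax":0,"ay":0,"az":0},{"claw":1,"tx":0,"ty":0,"tz":0,"ax":0,"ay":0,"az":0}])

```text
clock: 5.27
tcp_pos: [0.5834, 0.15, 0.2256]
orientation: [2.643, 1.698, -0.0]
contact_force: [-0.9, 0.0, 0.3]
grip_width: -0.0001
gripper_force: 0.0
```

Request:
arm_command(plan=[{"claw":1,"tx":0,"ty":0,"tz":0.001,"ax":0,"ay":0,"az":0},{"claw":1,"tx":0,"ty":0,"tz":0.001,"ax":0,"ay":0,"az":0},{"claw":1,"tx":0,"ty":0,"tz":0,"ax":0,"ay":0,"az":0},{"claw":1,"tx":0,"ty":0,"tz":0,"ax":0,"ay":0,"az":0},{"claw":1,"tx":0,"ty":0,"tz":-0.01,"ax":0,"ay":0,"az":0},{"claw":1,"tx":0,"ty":0,"tz":-0.02,"ax":0,"ay":0,"az":0},{"claw":1,"tx":0,"ty":0,"tz":-0.03,"ax":0,"ay":0,"az":0},{"claw":1,"tx":0,"ty":0,"tz":-0.03,"ax":0,"ay":0,"az":0},{"claw":1,"tx":-0.03,"ty":0,"tz":-0.02,"ax":0,"ay":0,"az":0},{"claw":1,"tx":-0.03,"ty":0,"tz":0,"ax":0,"ay":0,"az":0}])

```text
clock: 6.1
tcp_pos: [0.5599, 0.0975, 0.3388]
orientation: [2.638, 1.702, 0.014]
contact_force: [0.0, -0.4, 0.2]
grip_width: -0.0002
gripper_force: 0.0
```

```bash
python3 - <<'E'
from h import *
im=[]
for c,(x,y) in dict(scene=(360,250),side=(290,268),wrist=(320,120)).items():
    o=r.get_obs();f=r.grab_frame(c)[:,:,::-1]
    w,h=(66,50) if c!='wrist' else (240,180)
    im.append(cv2.resize(f[y-h//2:y+h//2,x-w//2:x+w//2],(400,300),interpolation=cv2.INTER_CUBIC))
im.append(im[0]*0)
cv2.imwrite('pics/c2.png',np.vstack([np.hstack(im[:2]),np.hstack(im[2:])]));print(o['clock'],o['tcp_pos'])
E
```

```text
6.2 [0.5577634  0.09072971 0.33472751]
```

View pics/c2.png

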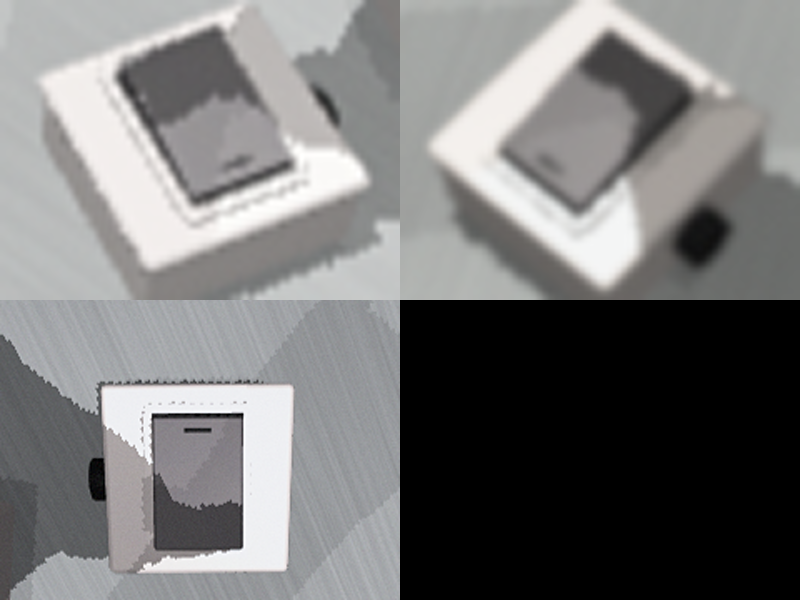

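The rocker has tipped: the thick dark side at its formerly raised end (crop 250,185) is now thin, and the other end stands up. On to the reset.

Request:
arm_command(plan=[{"claw":1,"tx":-0.025,"ty":0.005,"tz":0,"ax":0,"ay":0,"az":0},{"claw":1,"tx":-0.03,"ty":0.006,"tz":0,"ax":0,"ay":0,"az":0},{"claw":1,"tx":-0.03,"ty":0.006,"tz":0,"ax":0,"ay":0,"az":0},{"claw":1,"tx":-0.03,"ty":0.006,"tz":0,"ax":0,"ay":0,"az":0},{"claw":1,"tx":-0.03,"ty":0.006,"tz":0,"ax":0,"ay":0,"az":0},{"claw":1,"tx":-0.03,"ty":0.006,"tz":0,"ax":0,"ay":0,"az":0},{"claw":1,"tx":-0.02,"ty":0.004,"tz":0.01,"ax":0,"ay":0,"az":0},{"claw":1,"tx":0,"ty":0,"tz":0.02,"ax":0,"ay":0,"az":0},{"claw":1,"tx":0,"ty":0,"tz":0.01,"ax":0,"ay":0,"az":0},{"claw":1,"tx":0,"ty":0,"tz":0,"ax":0,"ay":0,"az":0}])

```text
clock: 7.08
tcp_pos: [0.5124, -0.0971, 0.2915]
orientation: [-2.639, -1.698, 0.004]
contact_force: [-0.5, 0.6, 0.1]
grip_width: -0.0001
gripper_force: 0.0
```

Request:
arm_command(plan=[{"claw":1,"tx":0,"ty":0,"tz":0,"ax":0,"ay":0,"az":0},{"claw":1,"tx":0,"ty":0,"tz":0,"ax":0,"ay":0,"az":0},{"claw":1,"tx":0,"ty":0,"tz":0,"ax":0,"ay":0,"az":0},{"claw":1,"tx":0,"ty":0,"tz":0,"ax":0,"ay":0,"az":0},{"claw":1,"tx":0,"ty":0,"tz":0,"ax":0,"ay":0,"az":0},{"claw":1,"tx":0,"ty":0,"tz":0,"ax":0,"ay":0,"az":0},{"claw":1,"tx":0,"ty":0,"tz":0,"ax":0,"ay":0,"az":0},{"claw":1,"tx":0,"ty":0,"tz":0,"ax":0,"ay":0,"az":0},{"claw":1,"tx":0,"ty":0,"tz":0,"ax":0,"ay":0,"az":0},{"claw":1,"tx":0,"ty":0,"tz":0,"ax":0,"ay":0,"az":0}])

```text
clock: 7.92
tcp_pos: [0.513, -0.0981, 0.2937]
orientation: [2.643, 1.698, -0.0]
contact_force: [-0.3, 0.0, 0.1]
grip_width: 0.0001
gripper_force: 0.0
```

```bash
python3 look.py w3 reset_top stop_top start_top
```

```text
7.9167 [ 0.513  -0.0981  0.2937] 65.5
reset_top 0.65 [ 0.514  -0.1045  0.0922] [326. 240.] tooldelta [-0.0055  0.0036  0.0285]
```

View pics/w3.png

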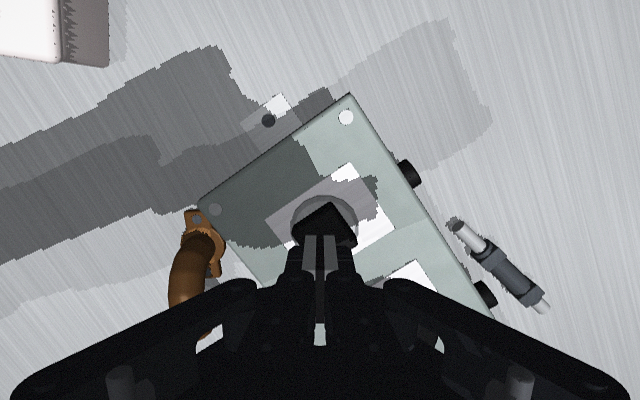

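The wrist view shows the square reset at (327,227) just ahead of the fingertips; a few mm of correction is needed. Then press.

Request:
arm_command(plan=[{"claw":1,"tx":-0.004,"ty":0.003,"tz":0,"ax":0,"ay":0,"az":0},{"claw":1,"tx":0,"ty":0,"tz":0.01,"ax":0,"ay":0,"az":0},{"claw":1,"tx":0,"ty":0,"tz":0.01,"ax":0,"ay":0,"az":0},{"claw":1,"tx":0,"ty":0,"tz":0.003,"ax":0,"ay":0,"az":0},{"claw":1,"tx":0,"ty":0,"tz":0.002,"ax":0,"ay":0,"az":0},{"claw":1,"tx":0,"ty":0,"tz":0.002,"ax":0,"ay":0,"az":0},{"claw":1,"tx":0,"ty":0,"tz":0.002,"ax":0,"ay":0,"az":0},{"claw":1,"tx":0,"ty":0,"tz":0.002,"ax":0,"ay":0,"az":0},{"claw":1,"tx":0,"ty":0,"tz":0,"ax":0,"ay":0,"az":0},{"claw":1,"tx":0,"ty":0,"tz":0,"ax":0,"ay":0,"az":0}])

```text
clock: 8.95
tcp_pos: [0.5139, -0.1028, 0.2628]
orientation: [-2.643, -1.699, 0.001]
contact_force: [-2.5, 0.4, 4.9]
grip_width: 0.0002
gripper_force: 2.2
```

Request:
arm_command(plan=[{"claw":1,"tx":0,"ty":0,"tz":0.001,"ax":0,"ay":0,"az":0},{"claw":1,"tx":0,"ty":0,"tz":0.001,"ax":0,"ay":0,"az":0},{"claw":1,"tx":0,"ty":0,"tz":0.001,"ax":0,"ay":0,"az":0},{"claw":1,"tx":0,"ty":0,"tz":0,"ax":0,"ay":0,"az":0},{"claw":1,"tx":0,"ty":0,"tz":0,"ax":0,"ay":0,"az":0},{"claw":1,"tx":0,"ty":0,"tz":0,"ax":0,"ay":0,"az":0},{"claw":1,"tx":0,"ty":0,"tz":0,"ax":0,"ay":0,"az":0},{"claw":1,"tx":0,"ty":0,"tz":0,"ax":0,"ay":0,"az":0},{"claw":1,"tx":0,"ty":0,"tz":0,"ax":0,"ay":0,"az":0},{"claw":1,"tx":0,"ty":0,"tz":0,"ax":0,"ay":0,"az":0}])

```text
clock: 9.78
tcp_pos: [0.5141, -0.1027, 0.262]
orientation: [2.642, 1.698, -0.001]
contact_force: [-11.3, 0.8, 27.5]
grip_width: -0.0001
gripper_force: 13.7
```

The reset bottomed out: tip at 89 mm, 27 N. Lifting off and crossing high over the stop to the start button.

Request:
arm_command(plan=[{"claw":1,"tx":0,"ty":0,"tz":-0.01,"ax":0,"ay":0,"az":0},{"claw":1,"tx":0,"ty":0,"tz":-0.03,"ax":0,"ay":0,"az":0},{"claw":1,"tx":0,"ty":0,"tz":-0.03,"ax":0,"ay":0,"az":0},{"claw":1,"tx":0,"ty":0,"tz":0,"ax":0,"ay":0,"az":0},{"claw":1,"tx":-0.02,"ty":0.014,"tz":0,"ax":0,"ay":0,"az":0},{"claw":1,"tx":-0.02,"ty":0.014,"tz":0,"ax":0,"ay":0,"az":0},{"claw":1,"tx":-0.02,"ty":0.014,"tz":0,"ax":0,"ay":0,"az":0},{"claw":1,"tx":-0.02,"ty":0.014,"tz":0,"ax":0,"ay":0,"az":0},{"claw":1,"tx":-0.02,"ty":0.014,"tz":0,"ax":0,"ay":0,"az":0},{"claw":1,"tx":-0.021,"ty":0.014,"tz":0,"ax":0,"ay":0,"az":0}])

```text
clock: 10.62
tcp_pos: [0.5407, -0.2489, 0.3295]
orientation: [2.642, 1.699, 0.001]
contact_force: [-0.1, -0.4, 0.3]
grip_width: 0.0001
gripper_force: 0.0
```

Request:
arm_command(plan=[{"claw":1,"tx":0,"ty":0,"tz":0,"ax":0,"ay":0,"az":0},{"claw":1,"tx":0,"ty":0,"tz":0,"ax":0,"ay":0,"az":0},{"claw":1,"tx":0,"ty":0,"tz":0,"ax":0,"ay":0,"az":0},{"claw":1,"tx":0,"ty":0,"tz":0.015,"ax":0,"ay":0,"az":0},{"claw":1,"tx":0,"ty":0,"tz":0.01,"ax":0,"ay":0,"az":0},{"claw":1,"tx":0,"ty":0,"tz":0,"ax":0,"ay":0,"az":0},{"claw":1,"tx":0,"ty":0,"tz":0,"ax":0,"ay":0,"az":0},{"claw":1,"tx":0,"ty":0,"tz":0,"ax":0,"ay":0,"az":0},{"claw":1,"tx":0,"ty":0,"tz":0,"ax":0,"ay":0,"az":0},{"claw":1,"tx":0,"ty":0,"tz":0,"ax":0,"ay":0,"az":0}])

```text
clock: 11.45
tcp_pos: [0.5405, -0.2478, 0.3053]
orientation: [2.642, 1.698, 0.001]
contact_force: [0.3, 0.3, 1.2]
grip_width: 0.0
gripper_force: 0.0
```

```bash
python3 - <<'E'
from h import *
from look import go
im=[]
for c,(x,y) in dict(scene=(276,155),side=(343,155)).items():
    go(['start_top','reset_top','stop_top'],'z'+c,c);f=cv2.imread(f'pics/z{c}.png')
    im.append(cv2.resize(f[y-60:y+60,x-80:x+80],(400,300),interpolation=cv2.INTER_CUBIC))
cv2.imwrite('pics/c3.png',np.hstack(im))
E
```

```text
11.45 [ 0.5405 -0.2478  0.3053] 65.5
reset_top 0.34 [ 5.728e-01  1.313e-01 -5.000e-04] [359. 256.] tooldelta [ 0.3583 -0.1283  0.1327]
stop_top 0.58 [ 0.5272 -0.1791  0.1042] [273. 148.] tooldelta [ 0.057  -0.0409  0.0281]
stop_top 0.52 [ 0.5254 -0.1735 -0.0007] [278. 179.] tooldelta [ 0.0613 -0.0448  0.1329]
11.65 [ 0.5403 -0.2479  0.305 ] 65.5
start_top 0.55 [ 0.5439 -0.2473  0.0932] [343. 137.] tooldelta [0.0021 0.0028 0.0388]
reset_top 0.7 [ 0.5145 -0.1048  0.094 ] [341. 177.] tooldelta [ 0.1195 -0.083   0.0379]
reset_top 0.6 [ 0.5278 -0.178  -0.0013] [342. 180.] tooldelta [ 0.0584 -0.0406  0.1333]
stop_top 0.6 [ 0.5302 -0.1753  0.1031] [342. 153.] tooldelta [ 0.0619 -0.0395  0.0289]
stop_top 0.46 [0.5729 0.1296 0.0032] [291. 273.] tooldelta [ 0.3569 -0.1273  0.1287]
```

View pics/c3.png

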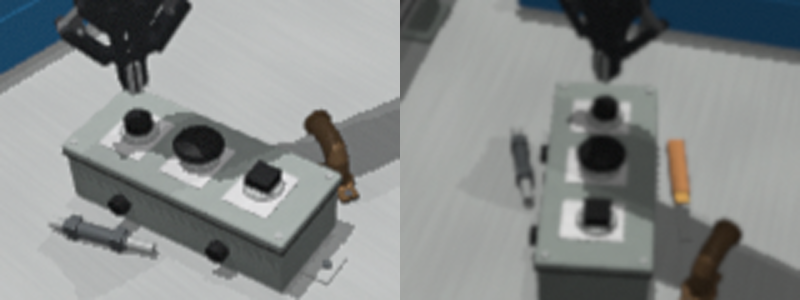

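The crop shows the tips right above the round start button in both views (138,122 and 605,107), and the reset back out. Pressing start.

Request:
arm_command(plan=[{"claw":1,"tx":0,"ty":0,"tz":0.01,"ax":0,"ay":0,"az":0},{"claw":1,"tx":0,"ty":0,"tz":0.01,"ax":0,"ay":0,"az":0},{"claw":1,"tx":0,"ty":0,"tz":0.01,"ax":0,"ay":0,"az":0},{"claw":1,"tx":0,"ty":0,"tz":0.005,"ax":0,"ay":0,"az":0},{"claw":1,"tx":0,"ty":0,"tz":0.002,"ax":0,"ay":0,"az":0},{"claw":1,"tx":0,"ty":0,"tz":0.002,"ax":0,"ay":0,"az":0},{"claw":1,"tx":0,"ty":0,"tz":0.002,"ax":0,"ay":0,"az":0},{"claw":1,"tx":0,"ty":0,"tz":0.002,"ax":0,"ay":0,"az":0},{"claw":1,"tx":0,"ty":0,"tz":0,"ax":0,"ay":0,"az":0},{"claw":1,"tx":0,"ty":0,"tz":0,"ax":0,"ay":0,"az":0}])

```text
clock: 12.68
tcp_pos: [0.5402, -0.2478, 0.2625]
orientation: [2.643, 1.698, -0.0]
contact_force: [-3.2, 1.1, 7.1]
grip_width: 0.0002
gripper_force: 3.8
```

Request:
arm_command(plan=[{"claw":1,"tx":0,"ty":0,"tz":0.001,"ax":0,"ay":0,"az":0},{"claw":1,"tx":0,"ty":0,"tz":0.001,"ax":0,"ay":0,"az":0},{"claw":1,"tx":0,"ty":0,"tz":0,"ax":0,"ay":0,"az":0},{"claw":1,"tx":0,"ty":0,"tz":0,"ax":0,"ay":0,"az":0},{"claw":1,"tx":0,"ty":0,"tz":0,"ax":0,"ay":0,"az":0},{"claw":1,"tx":0,"ty":0,"tz":0,"ax":0,"ay":0,"az":0},{"claw":1,"tx":0,"ty":0,"tz":0,"ax":0,"ay":0,"az":0},{"claw":1,"tx":0,"ty":0,"tz":0,"ax":0,"ay":0,"az":0},{"claw":1,"tx":0,"ty":0,"tz":0,"ax":0,"ay":0,"az":0},{"claw":1,"tx":0,"ty":0,"tz":0,"ax":0,"ay":0,"az":0}])

```text
clock: 13.52
tcp_pos: [0.5402, -0.2477, 0.2622]
orientation: [2.642, 1.698, -0.001]
contact_force: [-8.7, 3.2, 22.4]
grip_width: -0.0003
gripper_force: 10.7
```

The start button bottomed at 22 N. Retracting.

Request:
arm_command(plan=[{"claw":1,"tx":0,"ty":0,"tz":-0.01,"ax":0,"ay":0,"az":0},{"claw":1,"tx":0,"ty":0,"tz":-0.03,"ax":0,"ay":0,"az":0},{"claw":1,"tx":0,"ty":0,"tz":-0.03,"ax":0,"ay":0,"az":0},{"claw":1,"tx":0,"ty":0,"tz":-0.03,"ax":0,"ay":0,"az":0},{"claw":1,"tx":0,"ty":0,"tz":-0.02,"ax":0,"ay":0,"az":0},{"claw":1,"tx":0,"ty":0,"tz":0,"ax":0,"ay":0,"az":0},{"claw":1,"tx":0,"ty":0,"tz":0,"ax":0,"ay":0,"az":0},{"claw":1,"tx":0,"ty":0,"tz":0,"ax":0,"ay":0,"az":0},{"claw":1,"tx":0,"ty":0,"tz":0,"ax":0,"ay":0,"az":0},{"claw":1,"tx":0,"ty":0,"tz":0,"ax":0,"ay":0,"az":0}])

```text
clock: 14.35
tcp_pos: [0.5399, -0.2478, 0.3783]
orientation: [-2.641, -1.698, 0.002]
contact_force: [-0.5, 0.7, 0.5]
grip_width: 0.0001
gripper_force: 0.0
```

```bash
python3 - <<'E'
from h import *
f=r.grab_frame('scene')[:,:,::-1]
cv2.imwrite('pics/c4.png',cv2.resize(f[110:290,200:440],(800,600),interpolation=cv2.INTER_CUBIC))
E
```

```text
(no output)
```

View pics/c4.png

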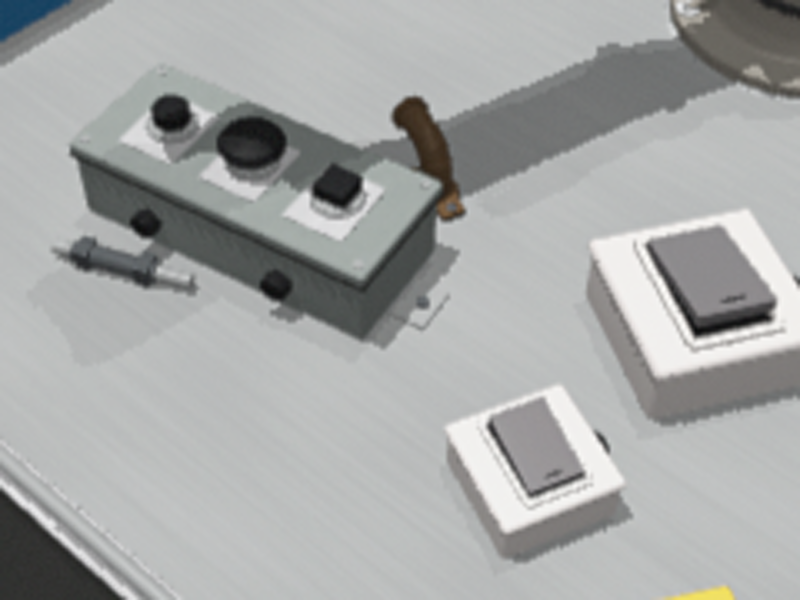

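The small white rocker (535,445) is on, while the large one (710,280) is still off. All three buttons are out, the elbow and gauge are where they were, and the arm is clear.

```bash
python3 -c "from bench import r;print(r.hand_in())"
```

```text
the job is handed in; nothing more can be done
None
```

I switched the supply on, then pressed the reset and start buttons fully in and let each spring out, in that order, and handed the job in at about 14.4 s; the stop button and the loose parts were not touched, and no verdict was returned.

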